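# Stack the empty fittings tote on the loaded one, turned end for end

## Task

Put the empty long tote on top of the matching long tote that holds the buckles and the thread spool, turned end for end so that its scooped end lies over the plain end of the lower one: it must then stand level on the lower tote's inner shoulders, inside its rim, and not drop down into it. Leave the loaded tote where it stands and the short tote alone, and let go of the stack.

Things in the scene. Friction and masses are not known exactly. Their poses are not given: they have to be found in the camera images.
- empty_tote_grip (a point): Empty grey plastic tote, loose, 0.2 to 0.45 kg, rim 200 x 150 mm, 75 high. A grip bar runs lengthwise down its middle, 12 mm thick, sides upright from 32 to 62 mm above the underside, flaring below; 45 mm free each side. This point: the bar at mid-length, above the tote's centre, 53 mm above the underside; pinch here from above, across the bar. x along the bar to the scooped end, z up.
- empty_tote_front (a point): Middle of the empty tote's scooped end, 100 mm along +x from its grip point, same height and axes. The wall of this end is cut down in the middle (90 mm wide, to about 29 mm above the underside); the other end is plain, of full height. The underside is 180 x 128 mm.
- loaded_tote_grip (a point): Same point (53 mm above the underside, 22 below the rim) and axes of the loaded tote: same shape and size, with two buckles, a thread spool and a lump of beeswax in it, about 1 kg, standing loose on the bench. Turned end for end on it, the empty tote's grip point comes to rest 65 mm above this one, with 7 to 8 mm of play inside the rim on each side; the same way round it would sink in and nest.
- loaded_tote_front (a point): Middle of the loaded tote's scooped end, 100 mm along +x from its grip point, same height and axes. Inside each long side of a tote are two ribs, 66 mm from mid-length towards the scooped end and 34 mm towards the plain end; their flat tops, 10 mm below the rim, carry a tote that is turned end for end.
- short_tote: Bystander: a shorter grey tote of the same make, 130 x 110 mm and 75 mm high, empty; it fits neither of the others. Origin at the centre of its underside. Leave it where it is.

How it is judged:
At the end, for the whole second after the job is handed in: the empty tote rests on the loaded one with its scooped end over the plain end (ends within 10 degrees), grip point 59 to 71 mm above grip point and within 15 mm of it sideways, both totes level within 3 degrees; the loaded tote has moved less than 50 mm (z of empty_tote_grip in the frame of loaded_tote_grip between 0.059 and 0.071 m and horizontal distance between empty_tote_grip and loaded_tote_grip below 0.015 m and x of empty_tote_front in the frame of loaded_tote_grip below -0.08 m and angle between the x axis of empty_tote_grip and the x axis of loaded_tote_grip, either way round below 0.175 rad and angle between each of empty_tote_grip, loaded_tote_grip's own z axis and vertical below 0.06 rad and distance of loaded_tote_grip from where it was at the start of the episode below 0.05 m); the robot touches nothing.
It fails at once if the short tote was moved more than 30 mm (distance of short_tote from where it was at the start of the episode above 0.03 m).
It also fails if it takes over 38 s, if anything falls off the work surface, if the arm or the gripper's body presses on something with over 40 N, if the wrist force passes 120 N, or if a joint passes its speed limit or range.

## Robot

A 7-joint arm with a two-finger parallel gripper is mounted at the origin on a cart in front of the work surface, level with it; the furniture and walls round the work are solid. World frame = base frame: x ahead of the robot, y to its left, z up, the work surface at z = 0. Lengths are in m, angles in rad, forces in N, time in s.
With the tool pointing down it reaches from about 0.4 to 0.875 m from the base axis. Payload 19.3 kg.
Tool frame: the origin (TCP) lies on the mounting face of the last link; the fingertips stand 173 mm ahead of it and the grasp point (between the pads) lies 155 mm ahead of it (bot.grip_point_offset is the distance from the TCP to the grasp point, in m); z points along the fingers, y is the line along which they close (so a half turn about z gives the same grasp; the last joint's range is limited). The gripper opens to 85 mm and grips with 20 to 120 N. Pads are 22 mm wide; open, the fingers measure 114 mm over their backs; the gripper's body (76 mm by 85 mm) begins 54 mm behind the grasp point. The pads swing forward as they close: fully open they stand 13 mm farther back than shut.
Start: joints at [1.264, 0.521, -0.036, 1.599, 0.021, 1.021, -0.113], TCP at [0.147, -0.608, 0.405] pointing down, gripper open.
Joint ranges: [-2.91, 2.91], [-0.3, 2.13], [-1.5, 1.42], [0.17, 2.43], [-1.26, 4.41], [0.16, 1.93], [-2.52, 2.52]. Speed limits (rad/s): [1.89, 1.89, 2.39, 2.39, 3.01, 3.01, 3.01].

## Interface

Orientations are given as [roll, pitch, yaw] about the fixed x, y, z axes, in that order (R = Rz(yaw) Ry(pitch) Rx(roll)).
In Python, from workcell import bot gives the robot as it stands.
- The arm moves only by the tool arm_command, never from a script. Its argument "deltas" is a list of rows, each a list of 3 entries, a list of its own where there are three numbers: the shift along the tool's x, y, z in cm, then the turn, a rotation vector about the tool's x, y, z in rad, then the finger opening in cm, from 0 to 8.54. In form: [[[tx, ty, tz], [rx, ry, rz], claw], ...]. A call has 1 to 20 rows; each row shifts and turns the commanded pose from where the row before left it, along the tool's axes as they then stand; what a row does not reach is not made up. A row lasts 1/10 s, in which the tool goes at most 50 mm and 8.59 degrees, less where a joint would pass 70% of its speed; a pose out of reach is approached as far as the arm can. A call with a gripper value outside its range is refused whole. The fingers move at their own pace and stop on an object; "newtons" is the grip in N (left out, the last holds). Time passes only in rows, so rows that do not move let the fingers close. It gives the time, the measured TCP pose, the force, the opening and the grip force at its end, in the units of the state.
- bot.observe(): the state, without advancing time (a new reading comes with each control period).
- bot.grab_frame(name): name is "scene" or "top" or "wrist"; returns a dict with "frame" (420x560x3 uint8, red, green, blue), "K" (3x3 intrinsics, pixels), "k1" (the pictures are not rectified: a ray, as slopes to the right and down, at radius r is drawn at 1 + k1 r^2 times it, then the intrinsics apply), "rvec" (rotation vector, rad) and "tvec" (3), from world to camera coordinates, as OpenCV has them; the wrist camera has in their place "T_tool_cam" (4x4, takes a point from camera to tool coordinates, whose origin is the TCP and whose axes are the flange's). Camera axes: x right, y down, z forward; pixel columns grow to the right and rows downward; lengths in m; the calibration is good to about 2 mm. A picture is of the moment at which its call begins: read the wrist's pose just before it. There is no depth.
- bot.job_done(): hands the job in; it is judged then, once.
Trained networks look in a picture, given as the dict that the camera call returned (one of the last four; its "shot" number tells which), for a name from the list of things; names that differ only in an ending like _2 or _b are one class to them, and where a whole thing is asked for, a point or a joint stands for the part that bears it (a point fixed in the world has none). Each returns a list of dicts, best first, with "p" (0 to 1); they miss things now and then, are a little off and sometimes report something else, mostly with a low value. They report only what shows in the picture. A call takes as long as a camera call.
- bot.find_in(name, picture): "rect" ([left, top, width, height] in pixels, round what is visible of it).
- bot.mark_of(name, picture): "at" ([column, row] in pixels: a listed point, or the origin of a listed thing).
The state is a dict: "clock": time; "qpos": joint angles; "qd": joint speeds; "joint_efforts": joint torques, N m; "position": TCP position; "tool_rot": TCP orientation; "force": force on the tool from outside, world axes, zero at the start; "moment": the same for the moment, N m; "grip_width": finger opening in m; "finger_force": force on a finger pad.
Only numpy, scipy, OpenCV 4.12 (cv2) and the standard library are available. Lean on these libraries where they do the work, as an engineer would, in place of code of your own. Each camera call takes 0.05 s, during which the arm holds its last target. There are 200 camera calls.

## Working session

There is one attempt and no reset: what is moved stays moved. The work goes in short steps, Python scripts to look and compute and a tool call to move; the robot and the scene stay as the last step left them, time stands still between calls to the robot, and variables do not carry over. Pictures are saved under pics/ and viewed, at most 10 in all, crops included, and the job is handed in when it is done.

Besides the shell and the picture viewer there is one more tool, called after "Emit:" in YAML: its name, and indented under it one key for each argument. arm_command: Moves the arm, as the interface text tells. Its arguments: {"type":"object","properties":{"deltas":{"type":"array","items":{"type":"array"}},"newtons":{"type":"number"}},"required":["deltas"]}

```bash
mkdir -p pics
cat > h.py <<'E'
import numpy as np, cv2
from scipy.spatial.transform import Rotation as R
from workcell import bot
def ray(f,px,st=None):
    K=np.array(f["K"],float);k=float(f["k1"])
    d=np.array([(px[0]-K[0,2])/K[0,0],(px[1]-K[1,2])/K[1,1]]);u=d.copy()
    for _ in range(20): u=d/(1+k*(u@u))
    v=np.array([u[0],u[1],1.])
    if "rvec" in f:
        Rm=cv2.Rodrigues(np.array(f["rvec"],float))[0];t=np.array(f["tvec"],float).ravel()
        return -Rm.T@t,Rm.T@v/np.linalg.norm(v)
    T=np.array(f["T_tool_cam"]);Rw=R.from_euler('xyz',st["tool_rot"]).as_matrix()
    return np.array(st["position"])+Rw@T[:3,3],Rw@T[:3,:3]@v/np.linalg.norm(v)
def tri(rs):
    A=0;b=0
    for o,d in rs:
        P=np.eye(3)-np.outer(d,d);A=A+P;b=b+P@o
    p=np.linalg.solve(A,b)
    return p,[round(1e3*np.linalg.norm((np.eye(3)-np.outer(d,d))@(p-o)),1) for o,d in rs]
def atz(r,z): return r[0]+r[1]*(z-r[0][2])/r[1][2]
def save(f,n): cv2.imwrite("pics/"+n,f["frame"][:,:,::-1])
PT=["empty_tote_grip","empty_tote_front","loaded_tote_grip","loaded_tote_front","short_tote"]
E
python3 - <<'E'
from h import *
np.set_printoptions(precision=3,suppress=True)
s=bot.observe();print(s)
F={n:bot.grab_frame(n) for n in("scene","top")}
for n in F: save(F[n],n+"1.png"); print(n,ray(F[n],(280,210)))
for p in PT:
    m={n:bot.mark_of(p,F[n]) for n in F}
    for n in m: print(p,n,[(np.round(q["at"]),round(q["p"],2)) for q in m[n][:3]])
    if all(m.values()): print(tri([ray(F[n],m[n][0]["at"]) for n in F]))
E
```

```text
{'clock': 0.0, 'qpos': array([ 1.264,  0.522, -0.036,  1.6  ,  0.021,  1.021, -0.113]), 'qd': array([-0.001,  0.   ,  0.   ,  0.   , -0.001,  0.001, -0.   ]), 'joint_efforts': array([ -0.001, -92.709,   1.98 , -36.993,   0.018,   0.008,  -0.   ]), 'position': array([ 0.147, -0.607,  0.404]), 'tool_rot': array([-3.14 ,  0.   ,  0.237]), 'force': array([0.37 , 0.546, 0.185]), 'moment': array([-0.019, -0.024, -0.048]), 'finger_force': 0.0, 'grip_width': 0.08554928052124551}
scene (array([0.246, 0.585, 0.692]), array([ 0.368, -0.629, -0.685]))
top (array([0.507, 0.031, 0.923]), array([ 0.059, -0.021, -0.998]))
empty_tote_grip scene [(array([273., 272.]), 0.97)]
empty_tote_grip top [(array([215., 228.]), 0.72)]
(array([0.518, 0.156, 0.06 ]), [np.float64(1.3), np.float64(1.3)])
empty_tote_front scene [(array([259., 319.]), 0.84)]
empty_tote_front top [(array([174., 244.]), 0.91)]
(array([0.488, 0.248, 0.052]), [np.float64(2.4), np.float64(2.4)])
loaded_tote_grip scene [(array([366., 172.]), 0.91)]
loaded_tote_grip top [(array([380., 247.]), 0.89)]
(array([ 0.473, -0.206,  0.058]), [np.float64(0.3), np.float64(0.3)])
loaded_tote_front scene [(array([341., 199.]), 0.86)]
loaded_tote_front top [(array([335., 237.]), 0.94)]
(array([ 0.496, -0.109,  0.038]), [np.float64(1.0), np.float64(1.0)])
short_tote scene [(array([250., 198.]), 0.65)]
short_tote top [(array([302., 154.]), 0.94)]
(array([ 0.692, -0.041,  0.013]), [np.float64(0.8), np.float64(0.8)])
```

View pics/top1.png

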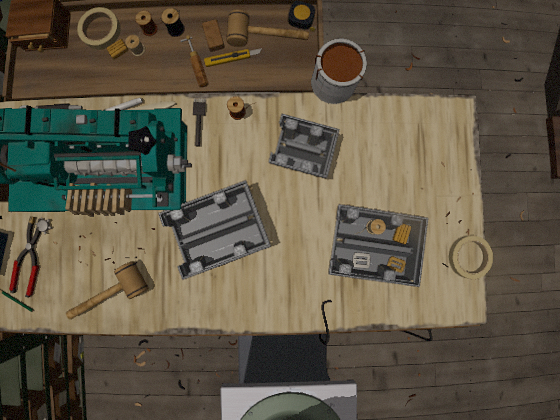

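View pics/scene1.png

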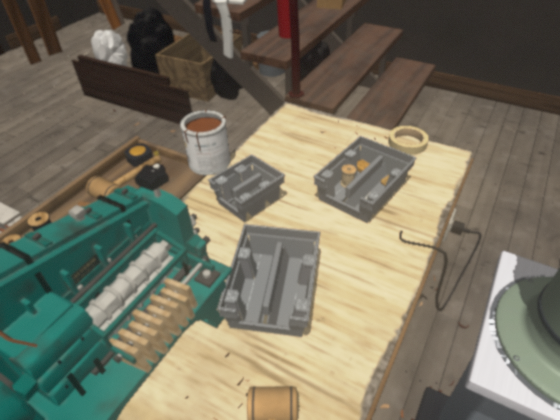

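The top view shows the empty tote around (215,228) with its marked front at the left, beside the teal machine (edge about column 187). The loaded tote is at (380,247) with its front at the left, and the short tote is at (302,154). The scene view agrees.

```bash
cat >> h.py <<'E'
def plan(segs,st=None,p=None,yaw=None):
    """segs: (xyz target, yaw target, nrows); tool down. prints rows"""
    if p is None:
        s=bot.observe();p=np.array(s["position"]);yaw=s["tool_rot"][2]
    for q,y1,n in segs:
        q=np.array(q,float);dp=(q-p)/n;dy=(y1-yaw)/n
        out=[]
        for i in range(n):
            y=yaw+i*dy
            out.append([[round(100*v,2) for v in(dp[0]*np.cos(y)+dp[1]*np.sin(y),dp[0]*np.sin(y)-dp[1]*np.cos(y),-dp[2])],[0,0,round(-dy,3)]])
        print(n,"rows to",np.round(q,3),round(y1,3));print(*out,sep=",")
        p=q;yaw=y1
E
python3 - <<'E'
from h import *
F={n:bot.grab_frame(n) for n in("scene","top","wrist")}
print(F["wrist"]["T_tool_cam"],F["wrist"]["K"])
print(tri([ray(F["scene"],(228,272)),ray(F["top"],(187,208))]))
plan([((.42,-.33,.42),.9,18),((.473,-.20,.42),1.337,5)])
E
```

```text
[[-1.02158081e-03 -9.53918119e-01 -3.00065290e-01  7.69455487e-02]
 [ 9.99999341e-01 -1.13196448e-03  1.94028741e-04 -1.88734539e-05]
 [-5.24750781e-04 -3.00064893e-01  9.53918647e-01  3.07320792e-02]
 [ 0.00000000e+00  0.00000000e+00  0.00000000e+00  1.00000000e+00]] [[323.41341492   0.         278.40744137]
 [  0.         323.41341492 206.45216804]
 [  0.           0.           1.        ]]
(array([0.56709619, 0.21257071, 0.09259826]), [np.float64(4.9), np.float64(4.9)])
18 rows to [ 0.42 -0.33  0.42] 0.9
[[np.float64(1.84), np.float64(-1.14), np.float64(-0.08)], [0, 0, np.float64(-0.037)]],[[np.float64(1.88), np.float64(-1.07), np.float64(-0.08)], [0, 0, np.float64(-0.037)]],[[np.float64(1.92), np.float64(-1.0), np.float64(-0.08)], [0, 0, np.float64(-0.037)]],[[np.float64(1.95), np.float64(-0.93), np.float64(-0.08)], [0, 0, np.float64(-0.037)]],[[np.float64(1.99), np.float64(-0.86), np.float64(-0.08)], [0, 0, np.float64(-0.037)]],[[np.float64(2.02), np.float64(-0.79), np.float64(-0.08)], [0, 0, np.float64(-0.037)]],[[np.float64(2.04), np.float64(-0.71), np.float64(-0.08)], [0, 0, 
[... 680 characters left out ...]
0.08)], [0, 0, np.float64(-0.037)]],[[np.float64(2.16), np.float64(-0.01), np.float64(-0.08)], [0, 0, np.float64(-0.037)]],[[np.float64(2.16), np.float64(0.07), np.float64(-0.08)], [0, 0, np.float64(-0.037)]],[[np.float64(2.16), np.float64(0.15), np.float64(-0.08)], [0, 0, np.float64(-0.037)]]
5 rows to [ 0.473 -0.2    0.42 ] 1.337
[[np.float64(2.7), np.float64(-0.79), np.float64(-0.0)], [0, 0, -0.087]],[[np.float64(2.75), np.float64(-0.55), np.float64(-0.0)], [0, 0, -0.087]],[[np.float64(2.79), np.float64(-0.31), np.float64(-0.0)], [0, 0, -0.087]],[[np.float64(2.81), np.float64(-0.06), np.float64(-0.0)], [0, 0, -0.087]],[[np.float64(2.8), np.float64(0.18), np.float64(-0.0)], [0, 0, -0.087]]
```

Emit:
arm_command:
  deltas:
    - [[2,0,0],[0,0,-0.033],8.5]
    - [[4,0,0],[0,0,-0.065],8.5]
    - [[4,0,0],[0,0,-0.065],8.5]
    - [[4,0,0],[0,0,-0.065],8.5]
    - [[4,0,0],[0,0,-0.065],8.5]
    - [[4,0,0],[0,0,-0.065],8.5]
    - [[4,0.3,0],[0,0,-0.065],8.5]
    - [[4,0.3,0],[0,0,-0.065],8.5]
    - [[4,0.3,0],[0,0,-0.065],8.5]
    - [[4,0.3,0],[0,0,-0.065],8.5]
    - [[4,0.3,0],[0,0,-0.065],8.5]
    - [[2,0,0],[0,0,-0.033],8.5]
    - [[0,0,0],[0,0,0],8.5]

```text
clock: 2.05
position: [0.523, -0.3853, 0.4046]
tool_rot: [-3.142, -0.002, 0.959]
force: [0.7, -0.6, 0.4]
grip_width: 0.0851
finger_force: 0.0
```

```bash
cat >> h.py <<'E'
def look(names,name=None):
    s=bot.observe();f=bot.grab_frame("wrist")
    if name: save(f,name)
    print(np.round(s["clock"],2),np.round(s["position"],3),np.round(s["tool_rot"],3),np.round(s["qpos"],2),np.round(s["force"],1),round(s["grip_width"],4))
    o={}
    for n in names:
        m=bot.mark_of(n,f)
        if m: o[n]=ray(f,m[0]["at"],s);print(n,np.round(m[0]["at"]),round(m[0]["p"],2),"at z .053:",np.round(atz(o[n],.053),3))
    return o
E
python3 - <<'E'
from h import *
import pickle
o=look(PT[2:4]);pickle.dump(o,open("l1.p","wb"))
E
```

```text
2.05 [ 0.523 -0.385  0.405] [-3.142e+00 -2.000e-03  9.590e-01] [ 0.72  0.57 -0.27  1.52  0.16  1.07 -0.2 ] [ 0.7 -0.6  0.4] 0.0851
loaded_tote_grip [118.  49.] 0.59 at z .053: [ 0.477 -0.197  0.053]
```

Emit:
arm_command:
  deltas:
    - [[2.4,-2.9,0],[0,0,0],8.5]
    - [[2.4,-2.9,0],[0,0,0],8.5]
    - [[2.4,-2.9,0],[0,0,0],8.5]
    - [[2.4,-2.9,0],[0,0,0],8.5]
    - [[2.4,-2.9,0],[0,0,0],8.5]
    - [[0,0,0],[0,0,-0.126],8.5]
    - [[0,0,0],[0,0,-0.126],8.5]
    - [[0,0,0],[0,0,-0.126],8.5]
    - [[0,0,0],[0,0,0],8.5]

```text
clock: 3.1
position: [0.4714, -0.2079, 0.4048]
tool_rot: [3.141, 0.0, 1.331]
force: [-0.2, 0.2, 0.2]
grip_width: 0.0852
finger_force: 0.0
```

Run:
```python
from h import *
import pickle
o=look(PT[2:4],"loaded1.png")
l=pickle.load(open("l1.p","rb"))
n=PT[2];print(tri([l[n],o[n]]))
pickle.dump(o,open("l2.p","wb"))
```

```text
3.1 [ 0.471 -0.208  0.405] [3.141 0.    1.331] [ 0.61  0.37 -0.4   1.87  0.18  0.94 -0.11] [-0.2  0.2  0.2] 0.0852
loaded_tote_grip [279. 173.] 0.78 at z .053: [ 0.475 -0.197  0.053]
loaded_tote_front [270.  66.] 0.69 at z .053: [ 0.491 -0.098  0.053]
(array([ 0.476015  , -0.19697292,  0.05231894]), [np.float64(0.8), np.float64(0.8)])
```

View pics/loaded1.png

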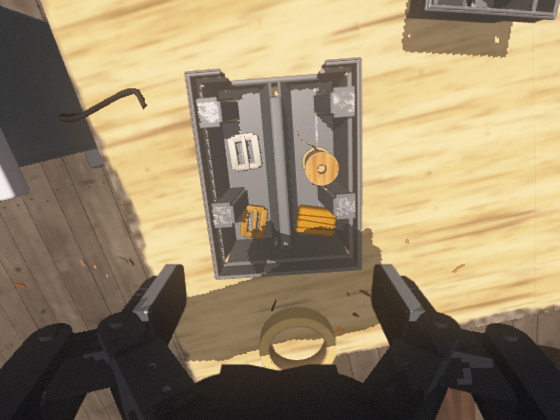

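The loaded tote is upright in the image. Its scooped end is at the top (270,80) and its plain end at the bottom (288,272), with the rim corners at about (187,73), (360,60), (360,270) and (216,278). The measured grip height of 52 mm matches the text. I'll refine the pose from the rim corners.

Run:
```python
from h import *
s=bot.observe();f=bot.grab_frame("wrist")
c=[atz(ray(f,p,s),.075)[:2] for p in((187,73),(360,60),(360,270),(216,278))]
c=np.array(c);print(np.round(c,3));print("ctr",c.mean(0),"len",[np.linalg.norm(c[i]-c[i-1]) for i in range(4)])
d=(c[0]+c[1]-c[2]-c[3]);print("yaw",np.arctan2(d[1],d[0])); e=c[0]-c[1]+c[3]-c[2];print(np.arctan2(e[1],e[0])-np.pi/2)
```

```text
[[ 0.42  -0.088]
 [ 0.567 -0.114]
 [ 0.533 -0.312]
 [ 0.385 -0.284]]
ctr [ 0.47640512 -0.19960709] len [np.float64(0.19961966086248084), np.float64(0.1489625773130388), np.float64(0.20069634885372406), np.float64(0.15002120896179844)]
yaw 1.396089374557897
1.390501416113775
```

Emit:
arm_command:
  deltas:
    - [[2,-0.2,0],[0,0,0],8.5]
    - [[3.5,-0.4,0],[0,0,0],8.5]
    - [[3.5,-0.4,0],[0,0,0],8.5]
    - [[3.5,-0.4,0],[0,0,0],8.5]
    - [[3.5,-0.4,0],[0,0,0],8.5]
    - [[3.5,-0.4,0],[0,0,0],8.5]
    - [[3.5,-0.4,0],[0,0,0],8.5]
    - [[0,0,0],[0,0,0],8.5]

```text
clock: 4.1
position: [0.5016, 0.027, 0.4049]
tool_rot: [3.141, -0.002, 1.334]
force: [-0.1, -0.3, 0.2]
grip_width: 0.0847
finger_force: 0.0
```

Run:
```python
from h import *
import pickle
o=look(PT[:2]);pickle.dump(o,open("e1.p","wb"))
```

```text
4.1 [0.502 0.027 0.405] [ 3.141e+00 -2.000e-03  1.334e+00] [ 0.21  0.36 -0.49  1.9   0.21  0.93 -0.61] [-0.1 -0.3  0.2] 0.0847
empty_tote_grip [260.  41.] 0.75 at z .053: [0.517 0.16  0.053]
```

Emit:
arm_command:
  deltas:
    - [[3.4,-0.4,0],[0,0,0],8.5]
    - [[3.4,-0.4,0],[0,0,0],8.5]
    - [[3.4,-0.4,0],[0,0,0],8.5]
    - [[3.3,-0.4,0],[0,0,0],8.5]
    - [[0,0,0],[0,0,-0.14],8.5]
    - [[0,0,0],[0,0,-0.14],8.5]
    - [[0,0,0],[0,0,-0.14],8.5]
    - [[0,0,0],[0,0,-0.134],8.5]
    - [[0,0,0],[0,0,0],8.5]

```text
clock: 5.15
position: [0.5183, 0.1563, 0.4045]
tool_rot: [-3.141, 0.0, 1.884]
force: [0.5, 0.4, -0.5]
grip_width: 0.0851
finger_force: 0.0
```

Run:
```python
from h import *
import pickle
o=look(PT[:2],"empty1.png")
l=pickle.load(open("e1.p","rb"))
for n in PT[:2]:
  if n in o and n in l: print(tri([l[n],o[n]]))
```

```text
5.15 [0.518 0.156 0.405] [-3.141  0.     1.884] [ 0.07  0.45 -0.64  1.8   0.31  1.   -0.38] [ 0.5  0.4 -0.5] 0.0851
empty_tote_grip [279. 181.] 0.69 at z .053: [0.518 0.159 0.053]
empty_tote_front [273.  77.] 0.94 at z .053: [0.482 0.252 0.053]
(array([0.51711467, 0.15962854, 0.05550349]), [np.float64(0.6), np.float64(0.6)])
```

View pics/empty1.png

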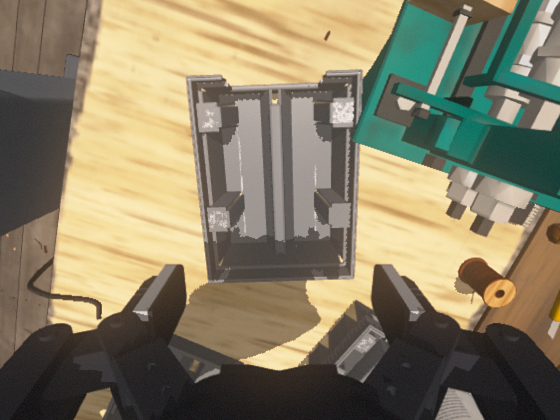

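The empty tote's scooped end is at the top (273,80) and its plain end at the bottom (281,278). The machine's lower-left corner, at (355,140), lies right beside its right rim. The grip height checks at 55 mm.

Run:
```python
from h import *
s=bot.observe();f=bot.grab_frame("wrist")
c=[atz(ray(f,p,s),.075)[:2] for p in((188,76),(361,71),(354,277),(207,281))]
c=np.array(c);print(np.round(c,3));print("ctr",c.mean(0),"len",[np.linalg.norm(c[i]-c[i-1]) for i in range(4)])
d=(c[0]+c[1]-c[2]-c[3]);print("yaw",np.arctan2(d[1],d[0])); e=c[0]-c[1]+c[3]-c[2];print(np.arctan2(e[1],e[0])-np.pi/2)
y=s["tool_rot"][2];g=np.r_[c.mean(0),.053]-s["position"]
print("tool shift cm",100*(g[0]*np.cos(y)+g[1]*np.sin(y)),100*(g[0]*np.sin(y)-g[1]*np.cos(y)))
for z in(.05,.1,.15):print(atz(ray(f,(355,140),s),z))
```

```text
[[0.413 0.229]
 [0.554 0.278]
 [0.622 0.091]
 [0.477 0.04 ]]
ctr [0.51662133 0.15949708] len [np.float64(0.2002857003179204), np.float64(0.14943253464309564), np.float64(0.1995971557847075), np.float64(0.15378698402404486)]
yaw 1.906018095715619
-4.375991336567315
tool shift cm 0.28929767001950535 -0.06863099849466492
[0.57721203 0.2213655  0.05      ]
[0.56457657 0.2226918  0.1       ]
[0.55194111 0.22401811 0.15      ]
```

Emit:
arm_command:
  deltas:
    - [[0.3,-0.07,2],[0,0,-0.022],6]
    - [[0,0,3.5],[0,0,0],6]
    - [[0,0,3.5],[0,0,0],6]
    - [[0,0,3.5],[0,0,0],6]
    - [[0,0,2.5],[0,0,0],6]
    - [[0,0,0],[0,0,0],6]

```text
clock: 5.95
position: [0.5155, 0.1601, 0.2521]
tool_rot: [-3.137, 0.0, 1.905]
force: [-0.2, 0.0, 0.3]
grip_width: 0.06
finger_force: 0.0
```

Run:
```python
from h import *
look(PT[:2],"empty2.png"); f=bot.grab_frame("top");t=bot.grab_frame("scene");save(t,"scene2.png")
```

```text
5.95 [0.516 0.16  0.252] [-3.137  0.     1.905] [-0.03  0.66 -0.53  1.92  0.5   0.7  -0.52] [-0.2  0.   0.3] 0.06
empty_tote_grip [281. 248.] 0.8 at z .053: [0.517 0.159 0.053]
```

View pics/empty2.png

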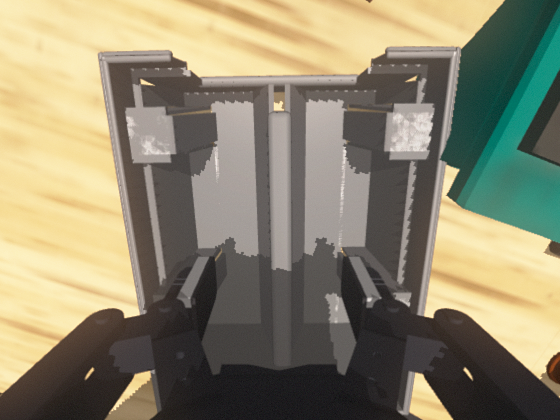

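View pics/scene2.png

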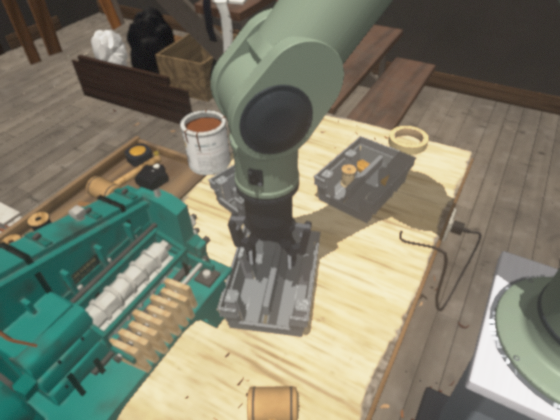

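The bar at column 281 is centred between the fingers. The tote's rim hides part of the machine, so nothing overhangs it. I'll descend, pinch, and lift a little while moving away from the machine.

Emit:
arm_command:
  deltas:
    - [[0,0.1,2.2],[0,0,0],6]
    - [[0,0,2.2],[0,0,0],6]
    - [[0,0,0],[0,0,0],1]
    - [[0,0,0],[0,0,0],0.5]
    - [[0,0,0],[0,0,0],0.5]
    - [[0,0,0],[0,0,0],0.5]
    - [[0,0,0],[0,0,0],0.5]
    - [[0,0,-0.5],[0,0,0],0.5]
    - [[0,-0.5,-0.7],[0,0,0],0.5]
    - [[0,-1,-1],[0,0,0],0.5]
    - [[-1,-1.5,-1.5],[0,0,0],0.5]
  newtons: 70

```text
clock: 7.3
position: [0.4911, 0.1421, 0.2484]
tool_rot: [-3.141, -0.001, 1.908]
force: [-1.4, 0.2, -3.9]
grip_width: 0.0105
finger_force: 68.4
```

Emit:
arm_command:
  deltas:
    - [[-2.5,-1.6,-2],[0,0,0],0.5]
    - [[-2.5,-1.6,-2],[0,0,0],0.5]
    - [[-2.5,-1.7,-1],[0,0,0],0.5]
    - [[0,0,0],[0,0,-0.062],0.5]
    - [[0,0,0],[0,0,-0.13],0.5]
    - [[0,0,0],[0,0,-0.13],0.5]
    - [[0,0,0],[0,0,-0.13],0.5]
    - [[0,0,0],[0,0,-0.13],0.5]
    - [[0,0,0],[0,0,-0.13],0.5]
    - [[0,0,0],[0,0,-0.13],0.5]
    - [[0,0,0],[0,0,-0.13],0.5]
    - [[0,0,0],[0,0,-0.13],0.5]
    - [[0,0,0],[0,0,-0.13],0.5]
    - [[0,0,0],[0,0,-0.13],0.5]
    - [[0,0,0],[0,0,-0.13],0.5]
    - [[0,0,0],[0,0,0],0.5]

```text
clock: 8.9
position: [0.47, 0.054, 0.2981]
tool_rot: [-3.141, -0.0, -2.882]
force: [-0.7, 0.3, -4.5]
grip_width: 0.0108
finger_force: 68.6
```

Run:
```python
from h import *
look(PT[:2])
```

```text
8.9 [0.47  0.054 0.298] [-3.141 -0.    -2.882] [ 0.48  0.62 -0.96  2.05  0.69  0.84  0.93] [-0.7  0.3 -4.5] 0.0108
empty_tote_grip [280. 289.] 0.97 at z .053: [0.524 0.07  0.053]
```

Emit:
arm_command:
  deltas:
    - [[0,0,3],[0,0,0],0.5]
    - [[0,0,3],[0,0,0],0.5]
    - [[0,0,2],[0,0,0],0.5]
    - [[0,0,0.6],[0,0,0],0.5]
    - [[0,0,0.4],[0,0,0],0.5]
    - [[0,0,0],[0,0,0],0.5]

```text
clock: 9.65
position: [0.4708, 0.0549, 0.2098]
tool_rot: [-3.139, 0.002, -2.886]
force: [-11.1, -4.5, 38.9]
grip_width: 0.0108
finger_force: 80.7
```

Emit:
arm_command:
  deltas:
    - [[0,0,-0.1],[0,0,0],6]
    - [[0,0,0],[0,0,0],6]
    - [[0,0,0],[0,0,0],6]
    - [[0,0,-1.5],[0,0,0],6]
    - [[0,0,-3],[0,0,0],6]
    - [[0,0,-3],[0,0,0],6]
    - [[0,0,-3],[0,0,0],6]
    - [[0,0,-1],[0,0,0.14],6]
    - [[0,0,0],[0,0,0.143],6]
    - [[0,0,0],[0,0,0.143],6]
    - [[0,0,0],[0,0,0.143],6]
    - [[0,0,0],[0,0,0.143],6]
    - [[0,0,0],[0,0,0.143],6]
    - [[0,0,0],[0,0,0.143],6]
    - [[0,0,0],[0,0,0.143],6]
    - [[0,0,0],[0,0,0.143],6]
    - [[0,0,0],[0,0,0.143],6]
    - [[0,0,0],[0,0,0.143],6]

```text
clock: 11.45
position: [0.4707, 0.0545, 0.3239]
tool_rot: [3.141, -0.0, 1.822]
force: [-0.8, -0.8, -0.4]
grip_width: 0.0603
finger_force: 0.0
```

Emit:
arm_command:
  deltas:
    - [[0,0,0],[0,0,0.143],6]
    - [[0,0,0],[0,0,0.143],6]
    - [[0,0,0],[0,0,0.143],6]
    - [[0,0,0],[0,0,0.143],6]
    - [[0,0,0],[0,0,0.143],6]
    - [[0,0,0],[0,0,0.143],6]
    - [[0,0,0],[0,0,0.143],6]
    - [[0,0,0],[0,0,0.143],6]
    - [[0,0,0],[0,0,0.143],6]
    - [[0,0,0],[0,0,0.143],6]
    - [[0,0,0],[0,0,0.142],6]
    - [[0,0,0],[0,0,0],6]

```text
clock: 12.65
position: [0.4707, 0.0547, 0.3238]
tool_rot: [3.142, -0.0, 0.254]
force: [-0.1, -0.1, -0.1]
grip_width: 0.06
finger_force: 0.0
```

Run:
```python
from h import *
look(PT[:2],"mid.png")
```

```text
12.65 [0.471 0.055 0.324] [ 3.142 -0.     0.254] [-0.07  0.41 -0.22  2.06  0.13  0.69 -1.69] [-0.1 -0.1 -0.1] 0.06
empty_tote_grip [280. 206.] 0.77 at z .053: [0.473 0.054 0.053]
```

View pics/mid.png

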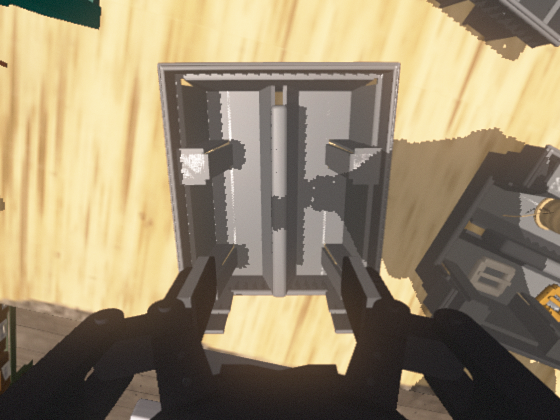

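The tote is standing centred and aligned, with its plain end at the top (280,70) and its scooped end towards the fingers. I'll regrasp it now.

Emit:
arm_command:
  deltas:
    - [[0.1,0,3],[0,0,0],6]
    - [[0,0,3.5],[0,0,0],6]
    - [[0,0,3],[0,0,0],6]
    - [[0,0,1.9],[0,0,0],6]
    - [[0,0,0],[0,0,0],0.5]
    - [[0,0,0],[0,0,0],0.5]
    - [[0,0,0],[0,0,0],0.5]
    - [[0,0,0],[0,0,0],0.5]
    - [[0,0,0],[0,0,0],0.5]
    - [[0,0,-1],[0,0,0],0.5]
    - [[0,0,-3],[0,0,0],0.5]
    - [[0,0,-4],[0,0,0],0.5]
    - [[0,0,-4],[0,0,0],0.5]
    - [[0,0,-2],[0,0,0],0.5]
    - [[0,0,0],[0,0,0],0.5]
  newtons: 70

```text
clock: 14.3
position: [0.472, 0.0546, 0.3533]
tool_rot: [3.141, -0.006, 0.257]
force: [0.7, 0.2, -4.1]
grip_width: 0.0107
finger_force: 69.0
```

Emit:
arm_command:
  deltas:
    - [[-0.4,1.5,0],[0,0,0],0.5]
    - [[-0.8,3.3,0],[0,0,0],0.5]
    - [[-0.8,3.3,0],[0,0,0],0.5]
    - [[-0.8,3.3,0],[0,0,0],0.5]
    - [[-0.8,3.3,0],[0,0,0],0.5]
    - [[-0.8,3.3,0],[0,0,0],0.5]
    - [[-0.8,3.3,0],[0,0,0],0.5]
    - [[-0.8,3.3,0],[0,0,0],0.5]
    - [[0,0,0],[0,0,-0.126],0.5]
    - [[0,0,0],[0,0,-0.126],0.5]
    - [[0,0,0],[0,0,-0.126],0.5]
    - [[0,0,0],[0,0,-0.126],0.5]
    - [[0,0,0],[0,0,-0.126],0.5]
    - [[0,0,0],[0,0,-0.126],0.5]
    - [[0,0,0],[0,0,-0.126],0.5]
    - [[0,0,0],[0,0,-0.126],0.5]
    - [[0,0,0],[0,0,-0.126],0.5]
    - [[0,0,0],[0,0,0],0.5]

```text
clock: 16.1
position: [0.4757, -0.1986, 0.3491]
tool_rot: [-3.14, -0.0, 1.393]
force: [0.1, 0.4, -4.0]
grip_width: 0.0105
finger_force: 69.1
```

Run:
```python
from h import *
o=look([PT[0]],"over.png");f=bot.grab_frame("top")
print([(np.round(q["at"]),q["p"]) for q in bot.mark_of(PT[0],f)])
m=bot.mark_of(PT[0],f)
if m: print(atz(ray(f,m[0]["at"]),bot.observe()["position"][2]-.155))
if PT[0] in o: print(atz(o[PT[0]],bot.observe()["position"][2]-.155))
```

```text
16.1 [ 0.476 -0.199  0.349] [-3.14  -0.     1.393] [ 0.62  0.45 -0.44  1.92  0.26  0.82 -0.14] [ 0.1  0.4 -4. ] 0.0105
empty_tote_grip [279. 288.] 0.66 at z .053: [ 0.461 -0.283  0.053]
[(array([395., 248.]), 0.76)]
[ 0.47600585 -0.19788508  0.19457756]
[ 0.47633803 -0.19789165  0.19457756]
```

View pics/over.png

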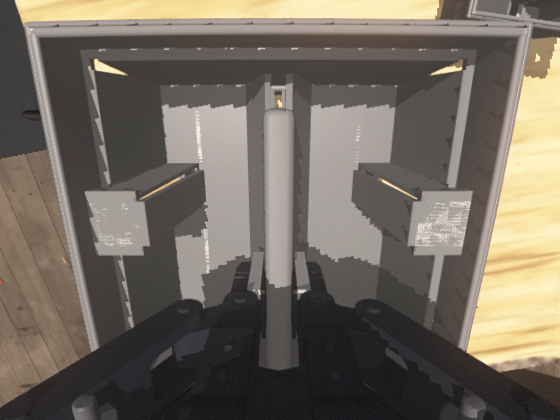

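The tote hangs level and square, with its rim from column 30 to 530 and the bar at 280. Both views put its grip point at (0.476,-0.198), which matches the loaded tote.

Emit:
arm_command:
  deltas:
    - [[0,0,2],[0,0,0],0.5]
    - [[0,0,2],[0,0,0],0.5]
    - [[0,0,1.2],[0,0,0],0.5]
    - [[0,0,0.7],[0,0,0],0.5]
    - [[0,0,0.5],[0,0,0],0.5]
    - [[0,0,0.4],[0,0,0],0.5]
    - [[0,0,0.3],[0,0,0],0.5]
    - [[0,0,0],[0,0,0],0.5]

```text
clock: 17.15
position: [0.4762, -0.1985, 0.2787]
tool_rot: [3.142, 0.0, 1.391]
force: [0.3, 0.2, -4.7]
grip_width: 0.0108
finger_force: 69.0
```

Emit:
arm_command:
  deltas:
    - [[0,0,0.2],[0,0,0],0.5]
    - [[0,0,0.15],[0,0,0],0.5]
    - [[0,0,0],[0,0,0],0.5]

```text
clock: 17.45
position: [0.4764, -0.1986, 0.276]
tool_rot: [3.14, 0.001, 1.391]
force: [-2.6, 1.0, 11.9]
grip_width: 0.0105
finger_force: 71.4
```

It has made contact at the expected height (0.276, against 0.275 predicted). I'll release and rise.

Emit:
arm_command:
  deltas:
    - [[0,0,0.05],[0,0,0],2]
    - [[0,0,0],[0,0,0],6]
    - [[0,0,0],[0,0,0],6]
    - [[0,0,0],[0,0,0],6]
    - [[0,0,-1],[0,0,0],6]
    - [[0,0,-3],[0,0,0],6]
    - [[0,0,-4],[0,0,0],6]
    - [[0,0,-4],[0,0,0],6]
    - [[0,0,-2],[0,0,0],6]
    - [[0,0,0],[0,0,0],6]

```text
clock: 18.45
position: [0.4765, -0.1985, 0.4182]
tool_rot: [3.137, 0.001, 1.391]
force: [-0.0, -0.0, -1.5]
grip_width: 0.0598
finger_force: 0.0
```

Run:
```python
from h import *
s=bot.observe();fw=bot.grab_frame("wrist");fs=bot.grab_frame("scene");ft=bot.grab_frame("top")
print(s["position"],s["force"])
for n in PT[:4]:
    r=[]
    for f in(fw,fs,ft):
        m=bot.mark_of(n,f)
        if m: r.append(ray(f,m[0]["at"],s)); print(n,f["shot"],np.round(m[0]["at"]),round(m[0]["p"],2),np.round(atz(r[-1],.118),3))
    if len(r)>1: print(tri(r))
im=np.hstack([fw["frame"][:,60:500],fs["frame"][100:520,230:520] if 0 else cv2.resize(fs["frame"][90:250,270:470],(440,352))[:420] if 0 else cv2.copyMakeBorder(cv2.resize(fs["frame"][110:260,290:420],(360,415)),0,5,0,0,0)])
cv2.imwrite("pics/fin.png",im[:,:,::-1])
```

```text
[ 0.47650016 -0.19847605  0.41816556] [-0.00435933 -0.04587173 -1.45806659]
empty_tote_grip 19 [280. 195.] 0.67 [ 0.48  -0.197  0.118]
empty_tote_grip 20 [369. 147.] 0.89 [ 0.478 -0.217  0.118]
empty_tote_grip 21 [382. 244.] 0.74 [ 0.48  -0.195  0.118]
(array([ 0.47767895, -0.19322885,  0.13259282]), [np.float64(2.7), np.float64(6.4), np.float64(4.0)])
empty_tote_front 20 [389. 129.] 0.81 [ 0.463 -0.306  0.118]
loaded_tote_front 20 [343. 199.] 0.81 [ 0.461 -0.027  0.118]
loaded_tote_front 21 [334. 236.] 0.76 [ 0.499 -0.094  0.118]
(array([ 0.49412447, -0.10772433,  0.04073162]), [np.float64(4.4), np.float64(4.4)])
```

View pics/fin.png

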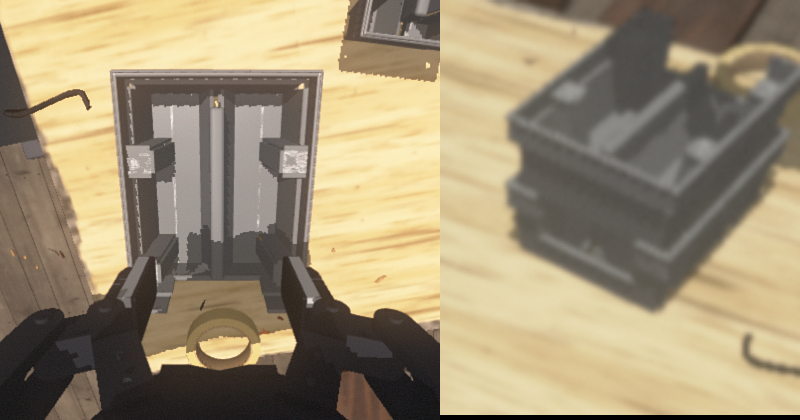

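The stack looks level, with the upper tote's plain end at the top (over the scooped end of the lower one) and the fingers clear. I'll check its height from the rim's width before handing in.

Run:
```python
from h import *
s=bot.observe();f=bot.grab_frame("wrist")
for z in(.13,.14,.15):
    a,b=[atz(ray(f,p,s),z) for p in((170,71),(383,71))];print(z,np.linalg.norm(a-b),(a+b)/2)
    d=a-b
print("yaw",np.arctan2(d[1],d[0])-np.pi/2)
```

```text
0.13 0.1560520001452805 [ 0.49307735 -0.09904298  0.13      ]
0.14 0.14990639522633947 [ 0.49296705 -0.09999042  0.14      ]
0.15 0.14376079030739844 [ 0.49285675 -0.10093786  0.15      ]
yaw 1.3895803136227949
```

```bash
python3 -c "
from workcell import bot
print(bot.job_done())"
```

```text
the job is handed in; nothing more can be done
None
```

The empty tote is on the loaded tote, turned end for end and released, and the job is handed in. The last check put its rim at 140 mm, exactly the seated height, and its centre within about 2 mm of the loaded tote's; the hand-in call gave no verdict.

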